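# Test a control module and snap its clip cover on

## Task

Press the red test button on the control module fully down and release it, then fit the orange clip cover over the module and press it down until both spring clips have snapped over its end flanges and it sits home on the black seal all round. Keep pressing after the snap and do not let go: the program finishes while the gripper is still on the cover, pushing it firmly down onto the seal (about 10 N). Leave the other things on the bench where they are.

Things in the scene. Friction and masses are not known exactly. Their poses are not given: they have to be found in the camera images.
- cover_grip (a point): Point to grip, in the middle of the upper part of the grip rib on the loose orange cover (70 g); z up, x along the rib, y along the cover. The rib is 12 mm thick (y), 38 mm long (x), 32 mm high: its top is 9 mm above this point, the cover's flat roof 23 mm below, the cover's lower edge 49 mm below. The cover starts upright on the bench; half a turn about z makes no difference.
- cover_foot (a point): Middle of the cover's lower edge. The cover is a box open below, 46 mm (x) by 82 mm (y), 26 mm high without the rib, walls 2.5 mm. At both y ends of the lower edge a 6 mm thick round-edged flange, 34 mm wide, reaches out to 46 mm from the middle.
- seat (a point): Middle of the top of the black rubber seal frame on the fixed grey control module, 22 mm above the bench; z up, y along the module towards clip a. The cover belongs centred here, its y along this y (either way round), its lower edge on the seal, which stops it hard; cover_grip is then 49 mm above this point. The module's plate is 92 x 134 mm.
- posts (a point): Middle between the tops of four brass guide posts, 19 mm above the seal. They are 7 mm thick with round tops, at x = +-15.5 and y = +-33.5 mm from here along the seat's axes, and pass inside the cover with 1.5 mm play.
- clip_a_nose (a point): Axis of the white 10 mm roller, 24 mm wide, of the steel spring clip at the module's +y end, clip relaxed. The clip's top is 17 mm above the seal. The flanges meet both rollers with the cover's lower edge 12 mm above the seal; pushing on takes about 8 N (up to 12), then the force drops some 6 mm above the seal, the clips pull the cover home and keep it there with 0.5 mm play.
- clip_b_nose (a point): The same for the like clip at the -y end.
- test_button_top (a point): Centre of the top of the red test button (16 mm across, 5 mm travel, pressed straight down), 19 mm above the seal, in the middle of the module's board, below the cover when that is on; z up.
- test_button (a joint): travel of the red test button in m: 0 up, 0.005 fully down; it springs back. Fully down takes 4 N.
- tape_ring: bystander, not to be disturbed: roll of tan tape lying flat, 103x101x25 mm; origin at the centre of its underside
- tub: bystander, not to be disturbed: clear tub with blue lid, 66 mm across, 29 mm high; origin at the centre of its underside
- white_bottle: bystander, not to be disturbed: white bottle, 38 mm across, 86 mm high; origin at the centre of its underside
- loupe: bystander, not to be disturbed: black loupe, 41 mm across, 42 mm high; origin at the centre of its underside
- driver: bystander, not to be disturbed: blue screwdriver lying flat, 11x166x11 mm; origin at the centre of its underside
Things that resemble listed ones, but are neither listed nor needed, are in the scene too. Of the things that look like the part that bears cover_grip, take the one that is farthest to the robot's right at the start.

How it is judged:
On the way, in this order (a step that is already met when the one before it is completed fails the run):
1. the test button is pressed fully down (value of joint test_button above 0.0042 m), for 0.05 s.
2. the test button is released and has sprung back up (value of joint test_button below 0.0012 m), for 0.1 s.
3. the cover has snapped home on the module, flat on the seal (z of cover_grip in the frame of seat between 0.046 and 0.0512 m and horizontal distance between cover_grip and seat below 0.004 m and angle between the z axis of cover_grip and the z axis of seat, either way round below 0.045 rad and angle between the y axis of cover_grip and the y axis of seat, either way round below 0.08 rad and value of joint test_button below 0.0012 m), for 0.2 s.
At the end, for the whole second after the job is handed in: Cover snapped home on the seal (height within 2.2 mm, centre within 4 mm, tilt under 0.045 rad, turn under 0.08 rad), test button up, and the fingers still on the cover (over 3 N), pressing it onto the seal over 4 N, through the last second (all of step 3 and contact force between cover and seal above 4 N and contact force between the fingers and cover above 3 N); the arm keeps its last pose, push and grip.
It fails at once if a bystander (tape ring) is moved more than 30 mm (distance of tape_ring from where it was at the start of the episode above 0.03 m).
It fails at once if a bystander (tub) is moved more than 30 mm (distance of tub from where it was at the start of the episode above 0.03 m).
It fails at once if a bystander (white bottle) is moved more than 30 mm (distance of white_bottle from where it was at the start of the episode above 0.03 m).
It fails at once if a bystander (loupe) is moved more than 30 mm (distance of loupe from where it was at the start of the episode above 0.03 m).
It fails at once if a bystander (driver) is moved more than 30 mm (distance of driver from where it was at the start of the episode above 0.03 m).
It also fails if it takes over 48 s, if anything falls off the work surface, if the arm or the gripper's body presses on something with over 40 N, if the wrist force passes 120 N, or if a joint passes its speed limit or range.

## Robot

A 6-joint arm with a two-finger parallel gripper is mounted at the origin on a cart in front of the work surface, level with it; the furniture and walls round the work are solid. World frame = base frame: x ahead of the robot, y to its left, z up, the work surface at z = 0. Lengths are in m, angles in rad, forces in N, time in s.
With the tool pointing down it reaches from about 0.325 to 0.85 m from the base axis. Payload 15.5 kg.
Tool frame: the origin (TCP) lies between the finger pads; the fingertips stand 22 mm ahead of it and the grasp point (between the pads) lies 3 mm ahead of it; z points along the fingers, y is the direction in which the jaws open and shut (so a half turn about z gives the same grasp; the last joint's range is limited). The gripper opens to 91 mm and grips with 3 to 60 N. Pads are 32 mm wide; open, the fingers measure 118 mm over their backs; the gripper's body (76 mm by 178 mm) begins 60 mm behind the grasp point.
Start: joints at [1.169, 0.494, 1.345, -0, 1.302, -0.096], TCP at [0.189, 0.596, 0.236] pointing down, gripper open.
Joint ranges: [-2.91, 2.91], [-0.82, 2.16], [0.22, 2.67], [-1.22, 4.37], [0.12, 2.79], [-3.08, 3.08]. Speed limits (rad/s): [1.89, 1.89, 2.57, 3.01, 3.01, 3.01].

## Interface

Orientations are given as a 3x3 rotation matrix whose columns are the frame's x, y, z axes.
In Python, from station import bot gives the robot as it stands.
- The arm moves only by the tool apply_moves, never from a script. Its argument "targets" is a list of rows, each an object with "rotation": the turn, a rotation vector about the tool's x, y, z in rad, a list of three; "linear": the shift along the tool's x, y, z in cm, a list of three; "gripper": the opening, from -1 (shut) to 1 (fully open), so that 0 is half open. A call has 1 to 20 rows; each row is the pose to reach, as a shift and turn from the pose commanded when the call began, along the tool's axes at that moment; what a row does not reach only later rows make up. A row lasts 1/8 s, in which the tool goes at most 62.5 mm and 10.7 degrees, less where a joint would pass 70% of its speed; a pose out of reach is approached as far as the arm can. A call with a gripper value outside its range is refused whole. The fingers move at their own pace and stop on an object; the grip force is fixed at half the most. Time passes only in rows, so rows that repeat a pose let the fingers close. It gives the time, the measured TCP pose, the force and the opening at its end, in the units of the state.
- bot.observe(): the state, without advancing time (a new reading comes with each control period).
- bot.read_camera(name): name is "scene" or "top"; returns the picture (480x640x3 uint8, blue, green, red); there is no depth.
- bot.camera_model(name): a dict with "fx", "fy", "cx", "cy" (pixels), "extrinsics" (4x4, takes a point from world to camera coordinates). Camera axes: x right, y down, z forward; pixel columns grow to the right and rows downward; lengths in m; the calibration is good to about 2 mm. A picture is of the moment at which its call begins. camera_model takes no time and is no camera call.
- bot.finish_job(): hands the job in, once; it reports no verdict.
Trained networks look in the newest picture that a camera, given by its name, has taken for a name from the list of things; names that differ only in an ending like _2 or _b are one class to them, and where a whole thing is asked for, a point or a joint stands for the part that bears it (a point fixed in the world has none). Each returns a list of dicts, best first, with "conf" (0 to 1); they miss things now and then, are a little off and sometimes report something else, mostly with a low value. They report only what shows in the picture. A call takes as long as a camera call. They do not tell look-alikes from the thing itself.
- bot.spot_in(camera, target): "box" ([left, top, right, bottom] as shares, 0 to 1, of the picture: columns of its width, rows of its height, round what is visible of it).
- bot.masks_of(camera, target): "pixels" (480x640 bool, what is visible of it) and "box" ([left, top, right, bottom] as shares, 0 to 1, of the picture: columns of its width, rows of its height, round what is visible of it).
The state is a dict: "clock": time; "joint_pos": joint angles; "joint_vel": joint speeds; "effort": joint torques, N m; "eef_pos": TCP position; "ee_rot": TCP orientation; "ft_force": force on the tool from outside, world axes, zero at the start; "moment": the same for the moment, N m; "gripper_width": finger opening in m.
Only numpy, scipy, OpenCV 4.12 (cv2) and the standard library are available. Lean on these libraries where they do the work, as an engineer would, in place of code of your own. Each camera call takes 0.05 s, during which the arm holds its last target.

## Working session

There is one attempt and no reset: what is moved stays moved. The work goes in short steps, Python scripts to look and compute and a tool call to move; the robot and the scene stay as the last step left them, time stands still between calls to the robot, and variables do not carry over. Pictures are saved under pics/ and viewed, and the job is handed in when it is done.

Besides the shell and the picture viewer there is one more tool, called after "Request:" as name(argument=value, ...), one argument or row to a line, values as JSON. apply_moves: Moves the arm, as the interface text tells. Its arguments: {"type":"object","properties":{"targets":{"type":"array","items":{"type":"object","properties":{"rotation":{"type":"array","items":{"type":"number"}},"linear":{"type":"array","items":{"type":"number"}},"gripper":{"type":"number"}}}}},"required":["targets"]}

```bash
mkdir -p pics; ls; python3 - <<'E'
from station import bot
import cv2,json,numpy as np
for n in("scene","top"):
    cv2.imwrite(f"pics/{n}0.png",bot.read_camera(n))
    m=bot.camera_model(n);print(n,m['fx'],m['fy'],m['cx'],m['cy']);print(np.round(m['extrinsics'],4).tolist())
    for t in["cover_grip","seat","posts","clip_a_nose","clip_b_nose","test_button_top","test_button","cover_foot"]:
        print(t,[(round(d['conf'],2),np.round(np.array(d['box'])*[640,480,640,480],1).tolist()) for d in bot.spot_in(n,t)])
s=bot.observe();print(s)
E
```

```text
pics
scene 544.7329736519024 544.7329736519024 311.63145191967294 236.2584261249179
[[0.5701, -0.8214, 0.0161, -0.3182], [-0.5128, -0.3711, -0.7742, 0.3526], [0.6419, 0.4331, -0.6328, 1.0516], [0.0, 0.0, 0.0, 1.0]]
cover_grip [(0.94, [261.4, 222.0, 298.2, 251.6]), (0.82, [189.7, 256.7, 210.7, 290.3]), (0.58, [206.7, 221.8, 241.5, 250.5]), (0.57, [222.6, 194.1, 249.0, 225.6])]
seat [(0.71, [321.5, 281.0, 385.2, 326.7])]
posts [(0.85, [322.5, 286.2, 388.3, 323.4])]
clip_a_nose [(0.97, [317.9, 285.3, 387.4, 324.3])]
clip_b_nose [(0.59, [320.7, 282.8, 383.8, 324.4])]
test_button_top [(0.4, [352.1, 291.1, 362.8, 297.0])]
test_button [(0.62, [349.6, 291.5, 360.4, 296.1])]
cover_foot [(0.89, [226.7, 194.7, 247.7, 222.0]), (0.86, [189.8, 254.5, 207.7, 293.3]), (0.74, [259.1, 221.7, 297.3, 251.1]), (0.61, [208.6, 220.5, 239.5, 250.2])]
top 569.2305143667769 569.2305143667769 318.1986013637791 246.1790601705811
[[-0.0194, -0.9998, -0.0101, 0.0219], [-0.9966, 0.0201, -0.0805, 0.5806], [0.0806, 0.0085, -0.9967, 1.3832], [0.0, 0.0, 0.0, 1.0]]
cover_grip [(0.83, [230.7, 325.7, 265.6, 360.2]), (0.7
[... 605 characters left out ...]
    1.30250469e+00, -9.55182758e-02]), 'joint_vel': array([ 1.30094232e-04, -6.30430454e-04, -1.40017810e-03, -7.79664860e-04,
        1.03095714e-03,  8.22592351e-06]), 'effort': array([-9.73087444e-04, -8.78702044e+01, -3.82264316e+01,  7.07814773e-02,
        4.38877114e-02, -5.63978517e-06]), 'eef_pos': array([0.18874307, 0.59581167, 0.2359385 ]), 'ee_rot': array([[-9.53312284e-01,  3.01986241e-01,  1.23761233e-06],
       [ 3.01986241e-01,  9.53312284e-01,  1.98123190e-05],
       [ 4.80321669e-06,  1.92610689e-05, -1.00000000e+00]]), 'ft_force': array([ 0.31179956, -0.32845635,  1.05822183]), 'moment': array([-0.0136251 ,  0.05116212,  0.00493982]), 'gripper_width': 0.0910072554483748}
```

View pics/scene0.png

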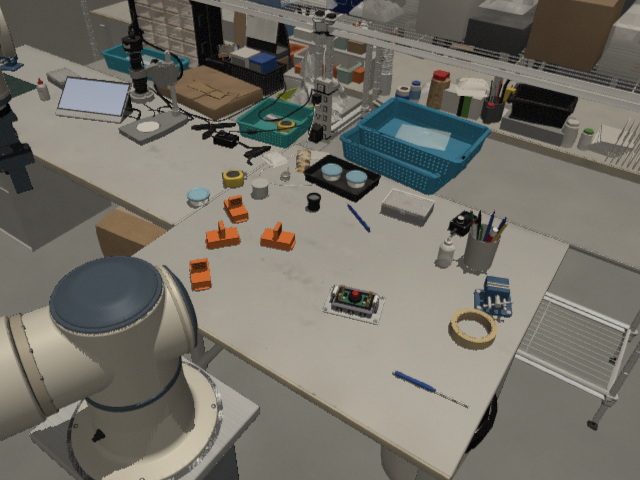

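View pics/top0.png

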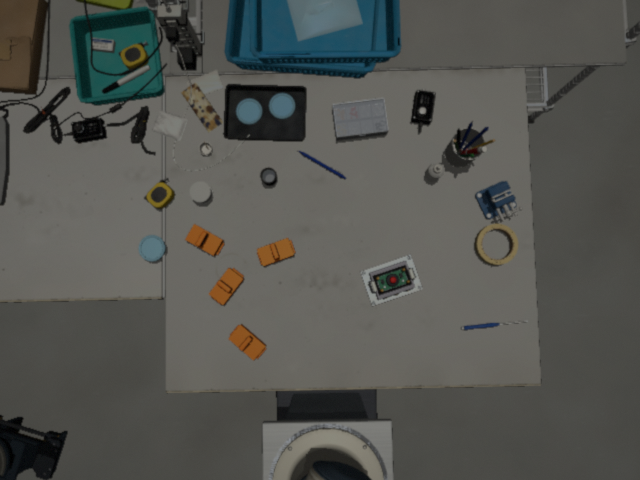

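```bash
python3 - <<'E'
import cv2,numpy as np
a=cv2.imread('pics/top0.png');b=cv2.imread('pics/scene0.png')
c=cv2.resize(a[215:375,170:440],None,fx=2.9,fy=2.9,interpolation=cv2.INTER_CUBIC);cv2.imwrite('pics/topc.png',c)
c=cv2.resize(b[180:340,180:400],None,fx=3.6,fy=3.6,interpolation=cv2.INTER_CUBIC);cv2.imwrite('pics/scenec.png',c)
E
```

```text
(no output)
```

View pics/topc.png

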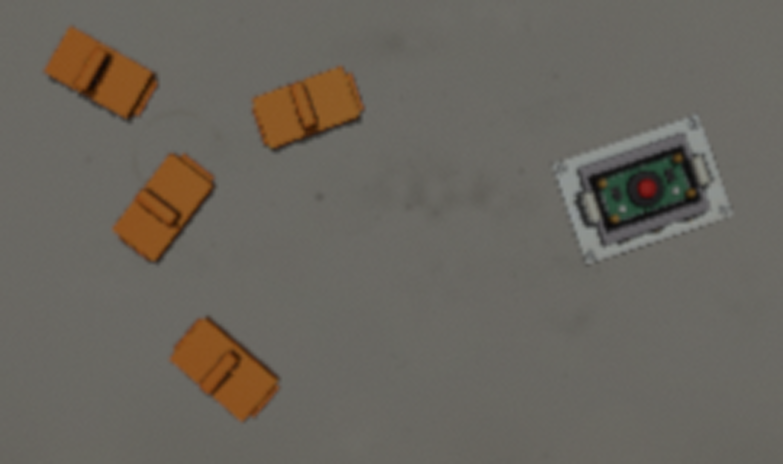

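View pics/scenec.png

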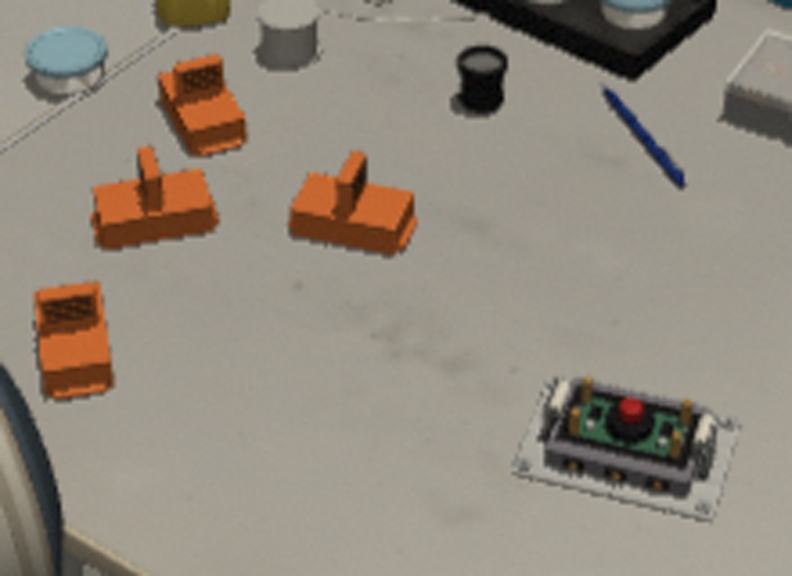

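```bash
cat > h.py <<'E'
import cv2,numpy as np
from scipy.optimize import minimize
from station import bot
M={n:bot.camera_model(n) for n in("scene","top")}
def proj(n,P):
    m=M[n];E=np.array(m['extrinsics']);c=np.asarray(P,float)@E[:3,:3].T+E[:3,3]
    return np.c_[m['fx']*c[:,0]/c[:,2]+m['cx'],m['fy']*c[:,1]/c[:,2]+m['cy']]
def ray(n,uv,z):
    m=M[n];E=np.array(m['extrinsics']);R=E[:3,:3];o=-R.T@E[:3,3]
    d=R.T@np.array([(uv[0]-m['cx'])/m['fx'],(uv[1]-m['cy'])/m['fy'],1]);return o+d*(z-o[2])/d[2]
def T(p,pts,z=0):
    c,s=np.cos(p[2]),np.sin(p[2]);pts=np.asarray(pts,float)
    return np.c_[p[0]+c*pts[:,0]-s*pts[:,1],p[1]+s*pts[:,0]+c*pts[:,1],pts[:,2]+z]
def box(x,y,z0,z1): return [[a,b,c] for a in(-x,x) for b in(-y,y) for c in(z0,z1)]
parts=[box(.023,.041,0,.026),box(.019,.006,.026,.058),box(.017,.046,0,.006)]
def sil(n,p,z=0,S=8,roi=None):
    # supersampled silhouette in roi (x0,y0,x1,y1)
    x0,y0,x1,y1=roi;im=np.zeros(((y1-y0)*S,(x1-x0)*S),np.uint8)
    for q in parts:
        uv=(proj(n,T(p,q,z))-[x0-.5,y0-.5])*S
        cv2.fillConvexPoly(im,cv2.convexHull(np.round(uv).astype(np.int32)),255)
    return cv2.resize(im,(x1-x0,y1-y0),interpolation=cv2.INTER_AREA)/255.
def orange(img):
    h=cv2.cvtColor(img,cv2.COLOR_BGR2HSV);return (((h[...,0]>=3)&(h[...,0]<=20)&(h[...,1]>130))).astype(float)
E
python3 - <<'E'
from h import *
ims={n:cv2.imread(f'pics/{n}0.png') for n in M}
roi={'top':(250,228,302,276),'scene':(252,214,304,258)}
ob={n:orange(ims[n])[r[1]:r[3],r[0]:r[2]] for n,r in roi.items()}
p0=ray('top',(275,251),.02);print(p0)
def cost(p,ns): return sum(np.abs(sil(n,p,roi=roi[n])-ob[n]).sum() for n in ns)
for ns in(['top'],['scene'],['top','scene']):
    best=None
    for y in np.linspace(0,np.pi,13):
        r=minimize(cost,[p0[0],p0[1],y],args=(ns,),method='Nelder-Mead',options=dict(initial_simplex=[[p0[0],p0[1],y],[p0[0]+.01,p0[1],y],[p0[0],p0[1]+.01,y],[p0[0],p0[1],y+.2]],xatol=1e-5,fatol=.01))
        if best is None or r.fun<best.fun:best=r
    print(ns,best.x,best.fun,[o.sum() for o in ob.values()])
# module
for n in M:
    im=ims[n];h=cv2.cvtColor(im,cv2.COLOR_BGR2HSV)
    red=(((h[...,0]<3)|(h[...,0]>174))&(h[...,1]>170)&(h[...,2]>80))
    r={'top':(350,250,435,315),'scene':(320,280,392,328)}[n]
    ys,xs=np.nonzero(red[r[1]:r[3],r[0]:r[2]]);c=(xs.mean()+r[0],ys.mean()+r[1]);print(n,'red',len(xs),c,ray(n,c,.041))
    cv2.imwrite(f'pics/mod_{n}.png',cv2.resize(im[r[1]:r[3],r[0]:r[2]],None,fx=9,fy=9,interpolation=cv2.INTER_CUBIC))
E
```

```text
[0.57140068 0.11766866 0.02      ]
['top'] [0.57022002 0.11728057 0.33706547] 37.87843137254902 [np.float64(665.0), np.float64(626.0)]
['scene'] [0.56843074 0.11953366 0.33348355] 48.172549019607835 [np.float64(665.0), np.float64(626.0)]
['top', 'scene'] [0.56949115 0.11860164 3.48029924] 102.54509803921567 [np.float64(665.0), np.float64(626.0)]
scene red 27 (np.float64(355.0), np.float64(292.77777777777777)) [ 0.49112142 -0.16859999  0.041     ]
top red 26 (np.float64(392.84615384615387), np.float64(279.38461538461536)) [ 0.49507131 -0.16925228  0.041     ]
```

View pics/mod_top.png

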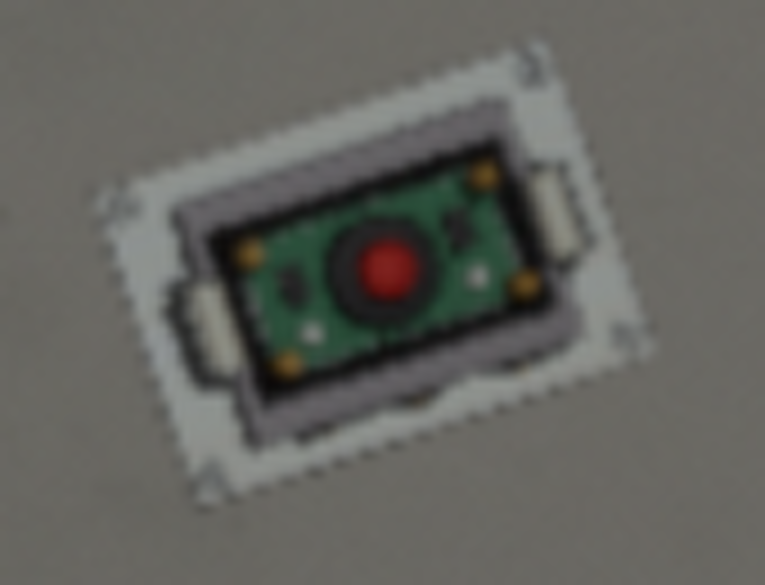

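View pics/mod_scene.png

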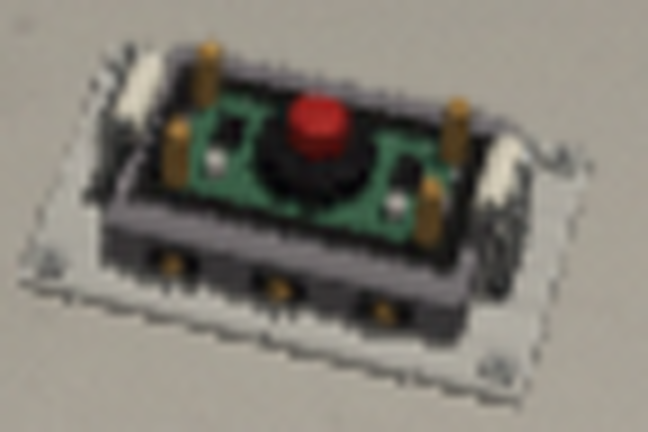

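```bash
python3 - <<'E'
from h import *
from scipy.optimize import least_squares
o={'top':((250,253),(485,177),(526,284),(290,363)),'scene':((210,50),(457,106),(431,186),(177,127))}
off={'top':(350,250),'scene':(320,280)}
pts=[(.0155,.0335,.041),(.0155,-.0335,.041),(-.0155,-.0335,.041),(-.0155,.0335,.041)]
btn={'top':(389,268),'scene':(321,107)}
px={n:(np.array(o[n])+.5)/9-.5+off[n] for n in o}
def res(p,ns,q=pts): return np.concatenate([(proj(n,T(p,q))-px[n]).ravel() for n in ns])
for ns in(['top'],['scene'],['top','scene']):
    r=least_squares(res,[.495,-.169,.33],args=(ns,),x_scale=[.01,.01,.1]);print(ns,r.x,np.round(r.fun,1))
for n in btn: print(n,ray(n,(np.array(btn[n])+.5)/9-.5+off[n],.041))
E
```

```text
['top'] [ 0.49488626 -0.16875243  0.30278738] [ 0.2  0.1  0.2 -0.2 -0.2  0.  -0.1  0. ]
['scene'] [ 0.49171583 -0.16797772  0.30030002] [-0.2 -0.2  0.1 -0.1  0.   0.2  0.   0.1]
['top', 'scene'] [ 0.49360734 -0.16815262  0.30181587] [-0.1  0.6 -0.1  0.3 -0.4  0.6 -0.4  0.6  0.3 -0.6  0.6 -0.5  0.5 -0.3
  0.6 -0.3]
top [ 0.49519873 -0.16909037  0.041     ]
scene [ 0.49516612 -0.16675311  0.041     ]
```

```bash
cat > mv.py <<'E'
import sys,numpy as np
from station import bot
def rel(cmdpos,cmdR,tgt,yangle=None):
    d=cmdR.T@(np.array(tgt)-cmdpos)*100
    r=None
    if yangle is not None:
        cur=np.arctan2(cmdR[1,1],cmdR[0,1]);r=-((yangle-cur+np.pi/2)%np.pi-np.pi/2)
    return np.round(d,2),r
E
python3 - <<'E'
from mv import *
s=bot.observe();print(rel(s['eef_pos'],s['ee_rot'],[.4935,-.1682,.12],np.pi/2+.302),s['clock'])
E
```

```text
(array([-52.13, -63.63,  11.59]), np.float64(-0.6087754838602231)) 0.9
```

Request:
apply_moves(
  targets=[
    {"linear": [-52.13, -63.63, 4], "rotation": [0, 0, -0.609], "gripper": -1},
    {"linear": [-52.13, -63.63, 4], "rotation": [0, 0, -0.609], "gripper": -1},
    {"linear": [-52.13, -63.63, 4], "rotation": [0, 0, -0.609], "gripper": -1},
    {"linear": [-52.13, -63.63, 4], "rotation": [0, 0, -0.609], "gripper": -1},
    {"linear": [-52.13, -63.63, 4], "rotation": [0, 0, -0.609], "gripper": -1},
    {"linear": [-52.13, -63.63, 4], "rotation": [0, 0, -0.609], "gripper": -1},
    {"linear": [-52.13, -63.63, 4], "rotation": [0, 0, -0.609], "gripper": -1},
    {"linear": [-52.13, -63.63, 4], "rotation": [0, 0, -0.609], "gripper": -1},
    {"linear": [-52.13, -63.63, 4], "rotation": [0, 0, -0.609], "gripper": -1},
    {"linear": [-52.13, -63.63, 4], "rotation": [0, 0, -0.609], "gripper": -1},
    {"linear": [-52.13, -63.63, 4], "rotation": [0, 0, -0.609], "gripper": -1},
    {"linear": [-52.13, -63.63, 4], "rotation": [0, 0, -0.609], "gripper": -1},
    {"linear": [-52.13, -63.63, 4], "rotation": [0, 0, -0.609], "gripper": -1},
    {"linear": [-52.13, -63.63, 4], "rotation": [0, 0, -0.609], "gripper": -1},
    {"linear": [-52.13, -63.63, 4], "rotation": [0, 0, -0.609], "gripper": -1},
    {"linear": [-52.13, -63.63, 11.6], "rotation": [0, 0, -0.609], "gripper": -1},
    {"linear": [-52.13, -63.63, 11.6], "rotation": [0, 0, -0.609], "gripper": -1},
    {"linear": [-52.13, -63.63, 14.5], "rotation": [0, 0, -0.609], "gripper": -1},
    {"linear": [-52.13, -63.63, 15.5], "rotation": [0, 0, -0.609], "gripper": -1},
    {"linear": [-52.13, -63.63, 15.5], "rotation": [0, 0, -0.609], "gripper": -1},
  ],
)

```text
clock: 3.4
eef_pos: [0.4936, -0.1677, 0.0815]
ee_rot: [[-0.955, -0.298, -0.0], [-0.298, 0.955, 0.0], [0.0, 0.0, -1.0]]
ft_force: [-0.1, -0.9, 0.8]
gripper_width: 0.0008
```

```bash
python3 - <<'E'
from h import *
for n,r in{'top':(330,230,450,320),'scene':(300,180,420,330)}.items():
    im=bot.read_camera(n);f=6 if n=='top' else 4
    cv2.imwrite(f'pics/btn_{n}.png',cv2.resize(im[r[1]:r[3],r[0]:r[2]],None,fx=f,fy=f,interpolation=cv2.INTER_CUBIC))
s=bot.observe();print(s['clock'],s['eef_pos'],s['ee_rot'],s['ft_force'],s['gripper_width'],s['joint_pos'])
E
```

```text
3.5 [ 0.494071   -0.16819948  0.08207514] [[-9.54588705e-01 -2.97924602e-01  1.15622423e-03]
 [-2.97925362e-01  9.54589009e-01 -5.49709909e-04]
 [-9.39946835e-04 -8.69215392e-04 -9.99999180e-01]] [ 0.63563635 -0.40197714 -0.25060024] 0.0002753030329841367 [-4.42572222e-01  5.62163296e-01  1.76127705e+00 -2.16232659e-06
  8.16872056e-01 -2.31588538e+00]
```

View pics/btn_scene.png

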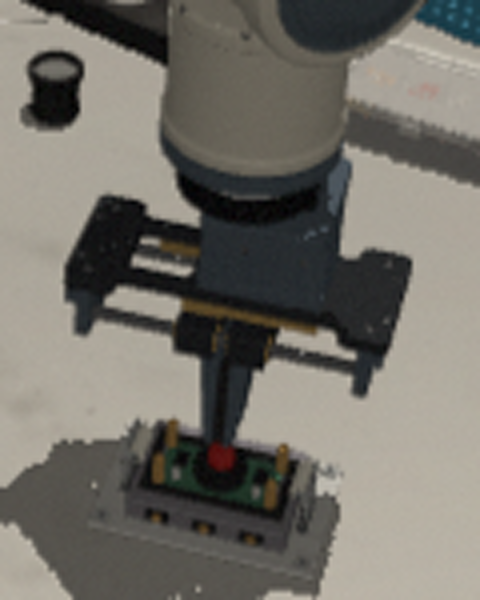

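Request:
apply_moves(
  targets=[
    {"linear": [0, 0, 1.0], "rotation": [0, 0, 0], "gripper": -1},
    {"linear": [0, 0, 1.8], "rotation": [0, 0, 0], "gripper": -1},
    {"linear": [0, 0, 2.1], "rotation": [0, 0, 0], "gripper": -1},
    {"linear": [0, 0, 2.25], "rotation": [0, 0, 0], "gripper": -1},
    {"linear": [0, 0, 2.25], "rotation": [0, 0, 0], "gripper": -1},
    {"linear": [0, 0, 2.25], "rotation": [0, 0, 0], "gripper": -1},
  ],
)

```text
clock: 4.25
eef_pos: [0.4935, -0.1682, 0.0586]
ee_rot: [[-0.955, -0.298, -0.0], [-0.298, 0.955, -0.0], [0.0, -0.0, -1.0]]
ft_force: [-0.1, -0.5, 2.6]
gripper_width: 0.0003
```

Request:
apply_moves(
  targets=[
    {"linear": [0, 0, 0.1], "rotation": [0, 0, 0], "gripper": -1},
    {"linear": [0, 0, 0.2], "rotation": [0, 0, 0], "gripper": -1},
    {"linear": [0, 0, 0.2], "rotation": [0, 0, 0], "gripper": -1},
  ],
)

```text
clock: 4.62
eef_pos: [0.4936, -0.1683, 0.0577]
ee_rot: [[-0.955, -0.298, 0.001], [-0.298, 0.955, -0.0], [-0.001, -0.001, -1.0]]
ft_force: [-7.1, 2.9, 32.2]
gripper_width: 0.0005
```

Request:
apply_moves(
  targets=[
    {"linear": [0, 0, -2.0], "rotation": [0, 0, 0], "gripper": -1},
    {"linear": [0, 0, -6.0], "rotation": [0, 0, 0], "gripper": -1},
    {"linear": [0, 0, -11.0], "rotation": [0, 0, 0], "gripper": -1},
    {"linear": [0, 0, -11.0], "rotation": [0, 0, 0], "gripper": 1},
  ],
)

```text
clock: 5.12
eef_pos: [0.4952, -0.1689, 0.1696]
ee_rot: [[-0.955, -0.298, 0.005], [-0.298, 0.955, -0.003], [-0.004, -0.004, -1.0]]
ft_force: [-0.4, -0.2, -0.5]
gripper_width: 0.0076
```

```bash
python3 - <<'E'
from mv import *
s=bot.observe();R=s['ee_rot'];a=np.pi/2+.302;R=np.c_[[np.sin(a),-np.cos(a),0],[np.cos(a),np.sin(a),0],[0,0,-1]]
R[:,0]*=1
if np.linalg.det(R)<0: R[:,0]*=-1
print(R,s['eef_pos'],s['ft_force'],s['clock']);print(np.linalg.det(R),rel(np.array([.4935,-.1682,.1664]),R,[.5695,.1186,.12],np.pi/2+.335))
E
```

```text
[[-0.95474354 -0.29743029  0.        ]
 [-0.29743029  0.95474354  0.        ]
 [-0.          0.         -1.        ]] [ 0.49516894 -0.16893332  0.16962968] [-0.42054113 -0.18788638 -0.46110767] 5.125
0.9999999999999999 (array([-15.79,  25.12,   4.64]), np.float64(-0.03299999999999992))
```

Request:
apply_moves(
  targets=[
    {"linear": [-15.79, 25.12, 4.64], "rotation": [0, 0, -0.033], "gripper": 1},
    {"linear": [-15.79, 25.12, 4.64], "rotation": [0, 0, -0.033], "gripper": 1},
    {"linear": [-15.79, 25.12, 4.64], "rotation": [0, 0, -0.033], "gripper": 1},
    {"linear": [-15.79, 25.12, 4.64], "rotation": [0, 0, -0.033], "gripper": 1},
    {"linear": [-15.79, 25.12, 4.64], "rotation": [0, 0, -0.033], "gripper": 1},
    {"linear": [-15.79, 25.12, 4.64], "rotation": [0, 0, -0.033], "gripper": 1},
    {"linear": [-15.79, 25.12, 4.64], "rotation": [0, 0, -0.033], "gripper": 1},
    {"linear": [-15.79, 25.12, 4.64], "rotation": [0, 0, -0.033], "gripper": 1},
    {"linear": [-15.79, 25.12, 4.64], "rotation": [0, 0, -0.033], "gripper": 1},
  ],
)

```text
clock: 6.25
eef_pos: [0.5695, 0.1176, 0.1202]
ee_rot: [[-0.945, -0.328, 0.0], [-0.328, 0.945, -0.0], [-0.0, -0.0, -1.0]]
ft_force: [-0.7, -0.7, 0.2]
gripper_width: 0.0908
```

```bash
python3 - <<'E'
from h import *
o=[]
for n,r in{'top':(215,200,335,290),'scene':(210,130,350,270)}.items():
    im=bot.read_camera(n);f=4
    cv2.imwrite(f'pics/cv_{n}.png',im); o.append(cv2.resize(im[r[1]:r[3],r[0]:r[2]],None,fx=f*90/(r[3]-r[1])if 0 else f,fy=f,interpolation=cv2.INTER_CUBIC)[:560])
a=np.zeros((560,1040,3),np.uint8)
a[:o[0].shape[0],:480]=o[0];a[:o[1].shape[0],480:]=o[1]
cv2.imwrite('pics/cv.png',cv2.resize(a,(800,431)))
s=bot.observe();print(s['clock'],s['eef_pos'],s['ee_rot'],s['ft_force'],s['gripper_width'])
E
```

```text
6.35 [0.56953135 0.11792    0.12015638] [[-9.44667413e-01 -3.28029668e-01  1.22710899e-04]
 [-3.28029673e-01  9.44667419e-01 -2.82192185e-05]
 [-1.06664248e-04 -6.69105923e-05 -9.99999992e-01]] [-0.16811371 -0.77693884  0.00586225] 0.09126495277905096
```

View pics/cv.png

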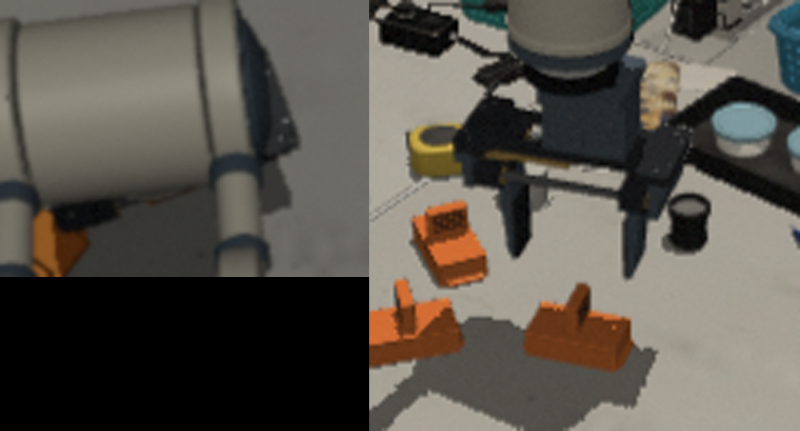

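Request:
apply_moves(
  targets=[
    {"linear": [0, 0, 3.5], "rotation": [0, 0, 0], "gripper": 1},
    {"linear": [0, 0, 6.0], "rotation": [0, 0, 0], "gripper": 1},
    {"linear": [0, 0, 7.05], "rotation": [0, 0, 0], "gripper": 1},
    {"linear": [0, 0, 7.05], "rotation": [0, 0, 0], "gripper": 1},
  ],
)

```text
clock: 6.85
eef_pos: [0.5694, 0.1184, 0.0494]
ee_rot: [[-0.944, -0.329, -0.001], [-0.329, 0.944, -0.0], [0.001, 0.0, -1.0]]
ft_force: [0.3, 0.6, 0.4]
gripper_width: 0.0908
```

Request:
apply_moves(
  targets=[
    {"linear": [0, 0, 0], "rotation": [0, 0, 0], "gripper": -1},
    {"linear": [0, 0, 0], "rotation": [0, 0, 0], "gripper": -1},
    {"linear": [0, 0, 0], "rotation": [0, 0, 0], "gripper": -1},
    {"linear": [0, 0, 0], "rotation": [0, 0, 0], "gripper": -1},
    {"linear": [0, 0, 0], "rotation": [0, 0, 0], "gripper": -1},
    {"linear": [0, 0, 0], "rotation": [0, 0, 0], "gripper": -1},
    {"linear": [0, 0, 0], "rotation": [0, 0, 0], "gripper": -1},
    {"linear": [0, 0, 0], "rotation": [0, 0, 0], "gripper": -1},
  ],
)

```text
clock: 7.85
eef_pos: [0.5696, 0.1186, 0.0495]
ee_rot: [[-0.944, -0.329, 0.0], [-0.329, 0.944, -0.0], [-0.0, -0.0, -1.0]]
ft_force: [-0.5, -0.2, 0.1]
gripper_width: 0.014
```

Request:
apply_moves(
  targets=[
    {"linear": [0, 0, 0], "rotation": [0, 0, 0], "gripper": -1},
    {"linear": [0, 0, 0], "rotation": [0, 0, 0], "gripper": -1},
    {"linear": [0, 0, 0], "rotation": [0, 0, 0], "gripper": -1},
  ],
)

```text
clock: 8.22
eef_pos: [0.5695, 0.1186, 0.0495]
ee_rot: [[-0.944, -0.329, -0.0], [-0.329, 0.944, -0.0], [0.0, 0.0, -1.0]]
ft_force: [0.9, 0.4, -0.0]
gripper_width: 0.0121
```

Request:
apply_moves(
  targets=[
    {"linear": [0, 0, -1.5], "rotation": [0, 0, 0], "gripper": -1},
    {"linear": [0, 0, -5], "rotation": [0, 0, 0], "gripper": -1},
    {"linear": [0, 0, -9], "rotation": [0, 0, 0], "gripper": -1},
    {"linear": [0, 0, -9], "rotation": [0, 0, 0], "gripper": -1},
  ],
)

```text
clock: 8.72
eef_pos: [0.5713, 0.1188, 0.1433]
ee_rot: [[-0.944, -0.329, 0.006], [-0.329, 0.944, 0.001], [-0.006, -0.001, -1.0]]
ft_force: [-0.4, 0.2, -1.0]
gripper_width: 0.012
```

```bash
python3 - <<'E'
from mv import *
a=np.pi/2+.335
R=np.c_[[-np.sin(a),np.cos(a),0],[np.cos(a),np.sin(a),0],[0,0,-1]]
print(bot.observe()['ee_rot'],R);print(rel(np.array([.5695,.1186,.1395]),R,[.4935,-.1682,.1395],np.pi/2+.302))
E
```

```text
[[-9.44290509e-01 -3.29060178e-01  5.90192368e-03]
 [-3.29062529e-01  9.44307946e-01  5.96102412e-04]
 [-5.76938700e-03 -1.37920808e-03 -9.99982406e-01]] [[-0.94441031 -0.32876917  0.        ]
 [-0.32876917  0.94441031  0.        ]
 [ 0.          0.         -1.        ]]
(array([ 16.61, -24.59,   0.  ]), np.float64(0.03299999999999992))
```

Request:
apply_moves(
  targets=[
    {"linear": [16.61, -24.59, 0], "rotation": [0, 0, 0.033], "gripper": -1},
    {"linear": [16.61, -24.59, 0], "rotation": [0, 0, 0.033], "gripper": -1},
    {"linear": [16.61, -24.59, 0], "rotation": [0, 0, 0.033], "gripper": -1},
    {"linear": [16.61, -24.59, 0], "rotation": [0, 0, 0.033], "gripper": -1},
    {"linear": [16.61, -24.59, 0], "rotation": [0, 0, 0.033], "gripper": -1},
    {"linear": [16.61, -24.59, 0], "rotation": [0, 0, 0.033], "gripper": -1},
    {"linear": [16.61, -24.59, 3.0], "rotation": [0, 0, 0.033], "gripper": -1},
    {"linear": [16.61, -24.59, 3.7], "rotation": [0, 0, 0.033], "gripper": -1},
    {"linear": [16.61, -24.59, 3.7], "rotation": [0, 0, 0.033], "gripper": -1},
    {"linear": [16.61, -24.59, 3.7], "rotation": [0, 0, 0.033], "gripper": -1},
  ],
)

```text
clock: 9.98
eef_pos: [0.494, -0.168, 0.1032]
ee_rot: [[-0.955, -0.298, 0.001], [-0.298, 0.955, -0.0], [-0.001, -0.001, -1.0]]
ft_force: [0.7, -0.4, -0.2]
gripper_width: 0.0117
```

```bash
python3 - <<'E'
from h import *
for n,r in{'top':(350,240,435,325),'scene':(300,200,410,335)}.items():
    im=bot.read_camera(n);f=6
    cv2.imwrite(f'pics/hov_{n}.png',im); cv2.imwrite(f'pics/hovc_{n}.png',cv2.resize(im[r[1]:r[3],r[0]:r[2]],None,fx=4.4,fy=4.4,interpolation=cv2.INTER_CUBIC))
s=bot.observe();print(s['clock'],s['eef_pos'],s['ee_rot'],s['ft_force'],s['gripper_width'])
E
```

```text
10.075 [ 0.49398365 -0.16820609  0.10321866] [[-9.54573966e-01 -2.97972413e-01  9.92526663e-04]
 [-2.97972988e-01  9.54574177e-01 -4.89202055e-04]
 [-8.01671606e-04 -7.62725681e-04 -9.99999388e-01]] [-0.18708376 -0.28593443  0.18056049] 0.01162198397117041
```

View pics/hovc_scene.png

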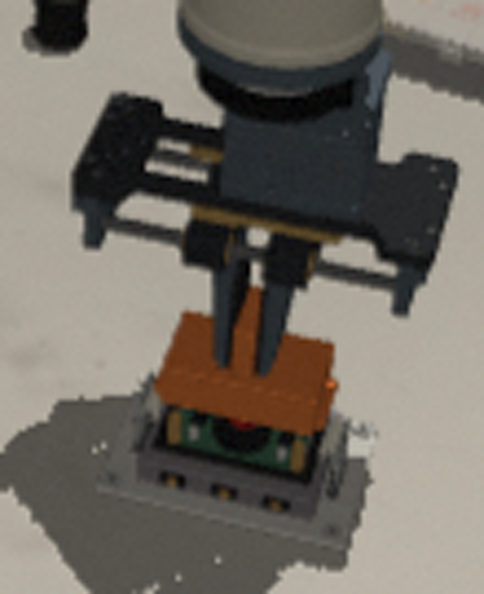

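View pics/hovc_top.png

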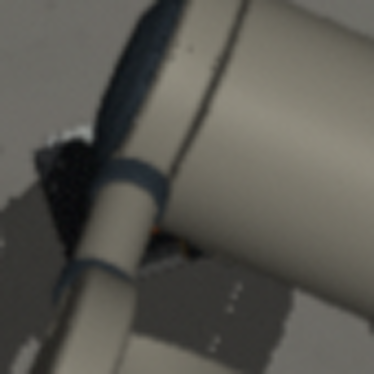

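```bash
cat > fit.py <<'E'
from h import *
import sys
def fit(f,z,z0guess,dbg=None,show=False):
    im=cv2.imread(f);r=(325,255,390,305)
    hsv=cv2.cvtColor(im,cv2.COLOR_BGR2HSV)
    ob=(((hsv[...,0]<=20)&(hsv[...,1]>130)&(hsv[...,2]>60))).astype(float)[r[1]:r[3],r[0]:r[2]]
    if dbg: cv2.imwrite(dbg,cv2.resize((ob*255).astype(np.uint8),None,fx=8,fy=8,interpolation=cv2.INTER_NEAREST))
    W=np.ones_like(ob)
    # don't care: fingers and rib
    P=[]
    for dx in(-.022,.022):
        for dy in(-.024,.024):
            for dz in(.0255,.12): P.append((dx,dy,dz))
    uv=proj('scene',T(z0guess,P,z));
    m=np.zeros(im.shape[:2],np.uint8);cv2.fillConvexPoly(m,cv2.convexHull(np.round(uv).astype(np.int32)),1)
    W[m[r[1]:r[3],r[0]:r[2]]>0]=0
    def cost(p): return (W*np.abs(sil('scene',p,z,roi=r)-ob)).sum()
    best=None
    for k in range(4):
        g=np.array(z0guess)+[[0,0,0],[.002,0,0],[0,.002,0],[-.002,-.002,0]][k]
        q=minimize(cost,g,method='Nelder-Mead',options=dict(initial_simplex=[g,g+[.004,0,0],g+[0,.004,0],g+[0,0,.05]],xatol=1e-5,fatol=.005))
        if best is None or q.fun<best.fun:best=q
    # fixed yaw
    q2=minimize(lambda p:cost([p[0],p[1],z0guess[2]]),best.x[:2],method='Nelder-Mead',options=dict(initial_simplex=[best.x[:2],best.x[:2]+[.003,0],best.x[:2]+[0,.003]],xatol=1e-5))
    return best.x,best.fun,q2.x,q2.fun,ob.sum()
if __name__=='__main__':
    for z in(.0525,.0537,.055): print(z,fit(sys.argv[1],z,[.494,-.168,.302],'pics/dbg.png'))
E
python3 fit.py pics/hov_scene.png
```

```text
0.0525 (array([ 0.49376781, -0.16689422,  0.30261324]), np.float64(67.26666666666667), array([ 0.49376781, -0.16689422]), np.float64(67.37254901960785), np.float64(792.0))
0.0537 (array([ 0.49283488, -0.16742191,  0.299704  ]), np.float64(68.79607843137255), array([ 0.49283488, -0.16742191]), np.float64(69.0), np.float64(792.0))
0.055 (array([ 0.49145043, -0.1682858 ,  0.30525183]), np.float64(70.25098039215686), array([ 0.49161493, -0.16801577]), np.float64(70.72156862745098), np.float64(792.0))
```

View pics/dbg.png

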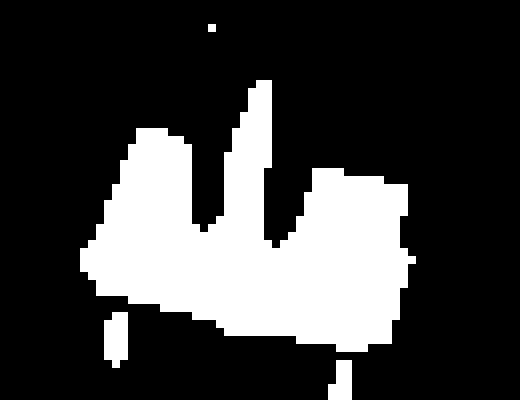

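Request:
apply_moves(
  targets=[
    {"linear": [0.06, -0.02, 0], "rotation": [0, 0, 0], "gripper": -1},
    {"linear": [0.06, -0.02, 0.5], "rotation": [0, 0, 0], "gripper": -1},
    {"linear": [0.06, -0.02, 0.9], "rotation": [0, 0, 0], "gripper": -1},
    {"linear": [0.06, -0.02, 1.2], "rotation": [0, 0, 0], "gripper": -1},
    {"linear": [0.06, -0.02, 1.2], "rotation": [0, 0, 0], "gripper": -1},
  ],
)

```text
clock: 10.7
eef_pos: [0.4929, -0.1686, 0.0902]
ee_rot: [[-0.955, -0.298, -0.0], [-0.298, 0.955, 0.0], [0.0, 0.0, -1.0]]
ft_force: [-0.2, 0.9, -1.5]
gripper_width: 0.012
```

Request:
apply_moves(
  targets=[
    {"linear": [0, 0, 0.1], "rotation": [0, 0, 0], "gripper": -1},
    {"linear": [0, 0, 0.2], "rotation": [0, 0, 0], "gripper": -1},
    {"linear": [0, 0, 0.3], "rotation": [0, 0, 0], "gripper": -1},
    {"linear": [0, 0, 0.3], "rotation": [0, 0, 0], "gripper": -1},
  ],
)

```text
clock: 11.2
eef_pos: [0.493, -0.1686, 0.0875]
ee_rot: [[-0.955, -0.298, -0.0], [-0.298, 0.955, 0.0], [0.0, 0.0, -1.0]]
ft_force: [-0.9, -1.2, -0.7]
gripper_width: 0.0121
```

Request:
apply_moves(
  targets=[
    {"linear": [0, 0, 0.1], "rotation": [0, 0, 0], "gripper": -1},
    {"linear": [0, 0, 0.2], "rotation": [0, 0, 0], "gripper": -1},
    {"linear": [0, 0, 0.2], "rotation": [0, 0, 0], "gripper": -1},
  ],
)

```text
clock: 11.58
eef_pos: [0.493, -0.1686, 0.0854]
ee_rot: [[-0.955, -0.298, -0.0], [-0.298, 0.955, 0.0], [0.0, 0.0, -1.0]]
ft_force: [-0.0, 0.0, -1.8]
gripper_width: 0.0115
```

```bash
python3 - <<'E'
from h import *
im=bot.read_camera('scene');r=(310,240,400,335)
cv2.imwrite('pics/pre.png',im);cv2.imwrite('pics/prec.png',cv2.resize(im[r[1]:r[3],r[0]:r[2]],None,fx=6,fy=6,interpolation=cv2.INTER_CUBIC))
s=bot.observe();print(s['clock'],s['eef_pos'],s['ft_force'],s['moment'])
from fit import fit
print(fit('pics/pre.png',s['eef_pos'][2]-.0495,[.493,-.1686,.302]))
E
```

```text
11.625 [ 0.49299893 -0.16859194  0.08547333] [-0.53097148 -0.83861808 -1.12362026] [0.01216474 0.04997849 0.01944595]
(array([ 0.4915521 , -0.16808089,  0.30710836]), np.float64(48.61960784313725), array([ 0.49168471, -0.16774901]), np.float64(49.43921568627451), np.float64(796.0))
```

View pics/prec.png

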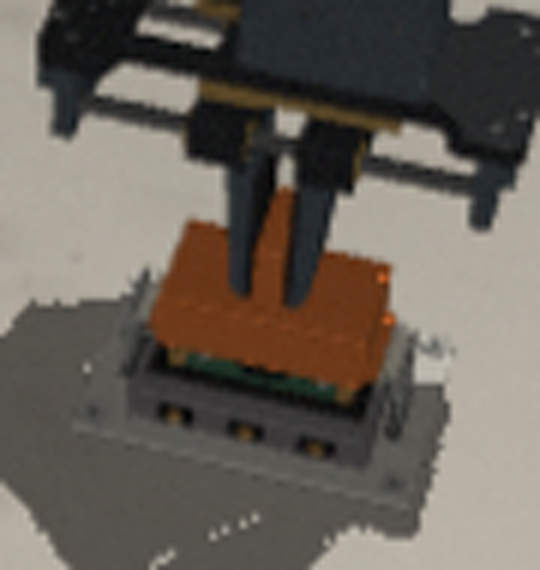

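Request:
apply_moves(
  targets=[
    {"linear": [0, 0, 0.2], "rotation": [0, 0, 0], "gripper": -1},
    {"linear": [0, 0, 0.4], "rotation": [0, 0, 0], "gripper": -1},
    {"linear": [0, 0, 0.5], "rotation": [0, 0, 0], "gripper": -1},
    {"linear": [0, 0, 0.5], "rotation": [0, 0, 0], "gripper": -1},
  ],
)

```text
clock: 12.12
eef_pos: [0.4934, -0.1686, 0.0807]
ee_rot: [[-0.955, -0.298, 0.001], [-0.298, 0.955, -0.0], [-0.001, -0.0, -1.0]]
ft_force: [1.0, 1.7, 5.2]
gripper_width: 0.0122
```

Request:
apply_moves(
  targets=[
    {"linear": [0, 0, 0.2], "rotation": [0, 0, 0], "gripper": -1},
    {"linear": [0, 0, 0.4], "rotation": [0, 0, 0], "gripper": -1},
    {"linear": [0, 0, 0.4], "rotation": [0, 0, 0], "gripper": -1},
  ],
)

```text
clock: 12.5
eef_pos: [0.4929, -0.1685, 0.0761]
ee_rot: [[-0.955, -0.298, -0.0], [-0.298, 0.955, 0.0], [0.0, 0.0, -1.0]]
ft_force: [1.9, 0.3, -7.6]
gripper_width: 0.0118
```

Request:
apply_moves(
  targets=[
    {"linear": [0, 0, 0.2], "rotation": [0, 0, 0], "gripper": -1},
    {"linear": [0, 0, 0.4], "rotation": [0, 0, 0], "gripper": -1},
    {"linear": [0, 0, 0.45], "rotation": [0, 0, 0], "gripper": -1},
    {"linear": [0, 0, 0.45], "rotation": [0, 0, 0], "gripper": -1},
  ],
)

```text
clock: 13.0
eef_pos: [0.493, -0.1686, 0.072]
ee_rot: [[-0.955, -0.298, -0.0], [-0.298, 0.955, 0.0], [-0.0, 0.0, -1.0]]
ft_force: [-1.0, 0.9, -0.9]
gripper_width: 0.0116
```

Request:
apply_moves(
  targets=[
    {"linear": [0, 0, 0.05], "rotation": [0, 0, 0], "gripper": -1},
    {"linear": [0, 0, 0.05], "rotation": [0, 0, 0], "gripper": -1},
  ],
)

```text
clock: 13.25
eef_pos: [0.4931, -0.1687, 0.0716]
ee_rot: [[-0.955, -0.298, 0.0], [-0.298, 0.955, -0.0], [-0.0, -0.0, -1.0]]
ft_force: [0.3, 0.8, -1.5]
gripper_width: 0.0119
```

Near home; now press on in small steps until the push is about 10 N.

Request:
apply_moves(
  targets=[
    {"linear": [0, 0, 0.05], "rotation": [0, 0, 0], "gripper": -1},
    {"linear": [0, 0, 0.05], "rotation": [0, 0, 0], "gripper": -1},
    {"linear": [0, 0, 0.05], "rotation": [0, 0, 0], "gripper": -1},
  ],
)

```text
clock: 13.62
eef_pos: [0.4931, -0.1687, 0.0715]
ee_rot: [[-0.955, -0.298, 0.0], [-0.298, 0.955, -0.0], [-0.0, -0.0, -1.0]]
ft_force: [-2.1, 0.3, 8.8]
gripper_width: 0.0117
```

Request:
apply_moves(
  targets=[
    {"linear": [0, 0, 0.01], "rotation": [0, 0, 0], "gripper": -1},
    {"linear": [0, 0, 0.01], "rotation": [0, 0, 0], "gripper": -1},
    {"linear": [0, 0, 0.01], "rotation": [0, 0, 0], "gripper": -1},
    {"linear": [0, 0, 0.01], "rotation": [0, 0, 0], "gripper": -1},
  ],
)

```text
clock: 14.12
eef_pos: [0.4931, -0.1687, 0.0715]
ee_rot: [[-0.955, -0.298, 0.0], [-0.298, 0.955, -0.0], [-0.0, -0.0, -1.0]]
ft_force: [-1.7, 1.5, 12.5]
gripper_width: 0.0118
```

```bash
python3 - <<'E'
from h import *
f=[]
for i in range(4):
    im=bot.read_camera('scene');s=bot.observe();f.append(s['ft_force'])
r=(310,240,400,335)
cv2.imwrite('pics/end.png',im);cv2.imwrite('pics/endc.png',cv2.resize(im[r[1]:r[3],r[0]:r[2]],None,fx=6,fy=6,interpolation=cv2.INTER_CUBIC))
print(s['clock'],s['eef_pos'],np.round(f,1))
from fit import fit
print(fit('pics/end.png',.022,[.493,-.1686,.302]))
E
```

```text
14.325 [ 0.49313273 -0.16866647  0.07144432] [[-2.7  1.3 12.1]
 [-2.3  1.  11.5]
 [-2.7  1.3 11.3]
 [-2.2  1.6 11.8]]
(array([ 0.49119563, -0.16805443,  0.28699111]), np.float64(43.28235294117647), array([ 0.49141243, -0.16834447]), np.float64(44.7921568627451), np.float64(725.0))
```

View pics/endc.png

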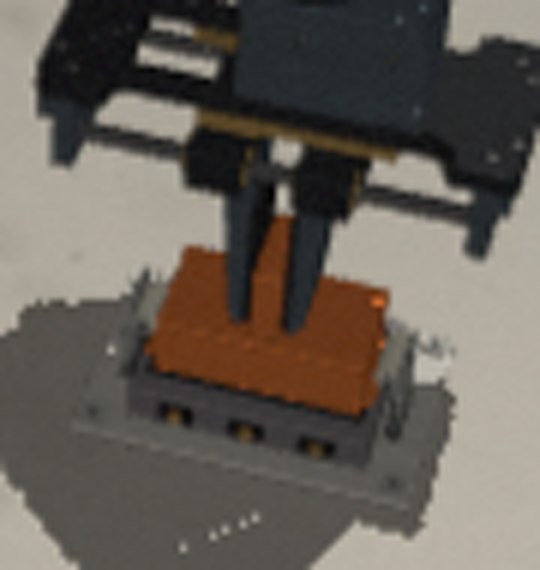

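```bash
python3 -c "
from station import bot
print(bot.finish_job()); s=bot.observe();print(s['clock'],s['eef_pos'],s['ft_force'])"
```

```text
the job is handed in; nothing more can be done
None
the job is handed in; nothing more can be done
```

I pressed and released the test button, fitted the orange cover and pressed it home. I handed the job in at about 14.3 s with the gripper still pushing on the cover. No verdict is reported.

- **Button:** with the fingers shut I pressed it to its stop, about 5.3 mm by the TCP height, with a wrist force of 32 N. I then lifted clear. I did not measure separately that it sprang back. It showed only partly, under the cover, in the picture taken just before fitting.
- **Cover:** four orange covers were in view, in the top picture at (275,251), (205,240), (227,286) and (247,342). I took the one at (275,251), the farthest to the robot's right. It was gripped on its rib at 12 mm.
- **Fit:** the cover went over the posts without resistance. The force then rose to about 5 N up at the clips, turned to about 8 N down as they snapped, and rose again on the seal.

| Last check | Reading | Expected |
|---|---|---|
| TCP height | 0.0714–0.0715 m | 0.0715 m |
| Push on the cover | 11.3–12.1 N, steady | about 10 N |
| Cover centre against module, scene camera | within about 0.5 mm | within 4 mm |
| Turn of the cover, wrist | level, within 0.01 rad | under 0.08 rad |
| Turn of the cover, scene camera | about 0.013 rad off | under 0.08 rad |

The last picture shows the cover flat on the frame.

The two cameras disagreed by about 3 mm on the module's position and 2–3 mm on the cover's. I therefore did the final alignment by comparing cover and module within the scene camera alone. I did not compare the bystanders' positions before and after, but no move went near them.

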